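# Unlock the board holder and rack the finished panel

## Task

Use the yellow socket driver, not your fingers, to give the brass screw on the board holder about a quarter turn anticlockwise, so that its red keeper stands well clear of the board, then slide the board straight up out of the holder and lower it gently, without dropping it, fully home into the slot of the blue rack, standing on its lower edge with neither end sticking out. Finish with the driver standing upright, socket down, wholly on its round black mat; leave the red tin, the green reel and the blue parts bin alone.

Things in the scene. Friction and masses are not known exactly. Their poses are not given: they have to be found in the camera images.
- holder: fixed board holder: aluminium base 80 (x) x 190 (y) x 12 mm, two black grooved posts at y = -55 and +55 mm (groove 7 mm wide, up to z = 72 mm), round 26 mm pillar at y = +84 mm, up to z = 124 mm, carrying the screw. Origin: underside, below the middle of the slot; y along the slot towards the screw, z up. The board stands on the base in the slot, along y.
- screw_head: captive screw with keeper, turning on the pillar about z. Origin on its axis at the pillar's top, 124 mm above the bench. Red keeper bar 18 mm wide, z 1 to 7 mm, reaching 40 mm along -y, 14 mm along +y. Brass square head above it, 26 mm across flats (sides along x and y), z 7 to 24 mm, then a 20 mm square step to z = 29 mm. The keeper starts 3 mm above the board's top end and blocks it.
- screw (a joint): turning angle of the screw, rad, anticlockwise seen from above: 0 keeper over the board and along the slot, 1.5 end stop. It turns stiffly (0.12 N m) and stays where it is left. Starts at 0 to 0.25.
- board: panel of round green circuits on a tan board, 4 (x) x 120 (y) x 90 mm (z), with a black handling strip along its top edge, 10 mm thick (x), 120 mm long, z 86 to 110 mm, to grip it by. Whole height 110 mm, 0.14 kg. Origin: middle of its lower edge; x through its thickness, y along it, z up. It starts standing in the holder's slot.
- driver: socket driver 120 mm tall, 0.22 kg, standing on its socket: square steel socket, outside 40 mm, inside 30 mm square, 26 mm deep, open below; closed block to z = 34 mm, 22 mm shank to z = 46 mm, yellow square handle 28 x 28 mm, z 46 to 120 mm. Socket and handle sides lie along x and y. Origin: centre of its lower end, z up.
- mat: fixed round black rubber mat, 150 mm across, 3 mm thick, on which the driver stands. Origin: centre of its underside.
- rack: fixed blue rack: base 100 (x) x 180 (y) x 10 mm, with two walls 10 mm thick and 170 mm long, z 10 to 60 mm, that leave one slot 14 mm wide, open at the top and at both ends, along y through the middle. Origin: underside of the base, centre; slot floor at z = 10 mm. Either way round is fine for the board.
- tin: red lidded tin, 76 mm across, 70 mm tall, bystander; origin: centre of its underside.
- reel: green reel of solder wire standing on its flange, 66 mm across, 56 mm tall, bystander; origin: centre of its underside.
- parts_bin: blue open bin with black buzzers, 150 (x) x 110 (y) x 55 mm, bystander; origin: centre of its underside.
Mind the look-alikes: they are no part of the job. There is more than one size of the board; the job needs the largest.

How it is judged:
On the way, in this order (a step that is already met when the one before it is completed fails the run):
1. with the driver over the brass head, the screw is turned until the keeper is clear of the board (at least 1.0 rad) (value of joint screw above 1 rad and horizontal distance between driver and screw_head below 0.012 m and z of driver in the frame of screw_head between 0 and 0.024 m and contact force between the fingers and driver above 0.5 N), for 0.2 s.
2. the board is lifted out of the holder, its lower edge above the posts (z of board in the frame of holder above 0.075 m and contact force between the fingers and board above 0.5 N), for 0.1 s.
At the end, for the whole second after the job is handed in: Screw turned past 1.0 rad; board in the rack's slot, on its floor within 8 mm, within 28 mm of the middle along it, leaning under 0.3 rad; driver upright within 0.1 rad on the mat, socket down, centre within 55 mm of the mat's; both at rest (value of joint screw above 1 rad and x of board in the frame of rack between -0.012 and 0.012 m and y of board in the frame of rack between -0.028 and 0.028 m and z of board in the frame of rack between 0.005 and 0.018 m and angle between board's own z axis and vertical below 0.3 rad and linear speed of each of board, driver below 0.03 m/s and horizontal distance between driver and mat below 0.055 m and z of driver in the frame of mat between -0.002 and 0.01 m and angle between driver's own z axis and vertical below 0.1 rad); the robot touches nothing.
It fails at once if the robot itself pushes the screw head or its keeper: it is turned with the driver only (contact force between any of the fingers, the arm and screw_head above 2 N).
It fails at once if the board is dropped into or onto the rack (faster than 0.7 m/s over it) (horizontal distance between board and rack below 0.05 m and linear speed of board above 0.7 m/s).
It fails at once if the red tin is moved by more than 30 mm or tipped (distance of tin from where it was at the start of the episode above 0.03 m or angle between tin's own z axis and vertical above 0.3 rad).
It fails at once if the green reel is moved by more than 30 mm or tipped (distance of reel from where it was at the start of the episode above 0.03 m or angle between reel's own z axis and vertical above 0.3 rad).
It fails at once if the blue parts bin is moved by more than 30 mm or tipped (distance of parts_bin from where it was at the start of the episode above 0.03 m or angle between parts_bin's own z axis and vertical above 0.3 rad).
It also fails if it takes over 64 s, if anything falls off the work surface, if the arm or the gripper's body presses on something with over 40 N, if the wrist force passes 120 N, or if a joint passes its speed limit or range.

## Robot

A 6-joint arm with a two-finger parallel gripper is mounted at the origin on the work surface. World frame = base frame: x ahead of the robot, y to its left, z up, the work surface at z = 0. Lengths are in m, angles in rad, forces in N, time in s.
With the tool pointing down it reaches from about 0.25 to 0.725 m from the base axis. Payload 4 kg.
Tool frame: the origin (TCP) lies at the very end of the fingers, on their centre line; the grasp point (between the pads) lies 19 mm behind it; z points along the fingers, y is the line along which they close (so a half turn about z gives the same grasp; the last joint's range is limited). The gripper opens to 85 mm and grips with 20 to 120 N. Pads are 22 mm wide; open, the fingers measure 114 mm over their backs; the gripper's body (76 mm by 85 mm) begins 54 mm behind the grasp point. The pads swing forward as they close: fully open they stand 13 mm farther back than shut.
Start: joints at [-1.253, 0.241, 0.005, 1.335, 0, 1.571], TCP at [0.156, -0.475, 0.231] pointing down, gripper open.
Joint ranges: [-2.72, 2.72], [-1.05, 1.87], [-1.09, 1.28], [-1.99, 2.15], [-1.42, 1.44], [-3.14, 3.14]. Speed limits (rad/s): [2.79, 2.79, 3.14, 3.14, 3.14, 3.14].

## Interface

Orientations are given as a unit quaternion [x, y, z, w].
In Python, from workcell import monitor, viewer, job gives the robot as it stands.
- The arm moves only by the tool arm_command, never from a script. Its argument "increments" is a list of rows, each an object of numbers: "dx", "dy", "dz": the shift along the tool's x, y, z in cm; "wx", "wy", "wz": the turn, a rotation vector about the tool's x, y, z in rad; "grip": the finger opening in cm, from 0 to 8.54. In form: [{"dx": .., "dy": .., "dz": .., "wx": .., "wy": .., "wz": .., "grip": ..}, ...]. A call has 1 to 10 rows; each row is the pose to reach, as a shift and turn from the pose commanded when the call began, along the tool's axes at that moment; what a row does not reach only later rows make up. A row lasts 1/10 s, in which the tool goes at most 50 mm and 8.59 degrees, less where a joint would pass 70% of its speed; a pose out of reach is approached as far as the arm can. A call with a gripper value outside its range is refused whole. The fingers move at their own pace and stop on an object; the grip force is fixed at half the most. Time passes only in rows, so rows that repeat a pose let the fingers close. It gives the time, the measured TCP pose, the force, the opening and the grip force at its end, in the units of the state.
- monitor.get_obs(): the state, without advancing time (a new reading comes with each control period).
- viewer.camera(name): name is "side" or "top" or "wrist"; returns (picture, depth): 384x512x3 uint8, red, green, blue; 384x512 float32, m along the optical axis (not along the pixel's ray), 0 where there is no reading.
- viewer.get_calibration(name): a dict with "fovy" (degrees; the focal length in pixels is half the picture's height over the tangent of half this angle, whatever the lens; pixels are square), "cx", "cy" (the principal point, pixels), "dist_coeffs" ([k1, k2, p1, p2, k3] as OpenCV has them; the pictures are not rectified), "view" (4x4, takes a point from world to camera coordinates). Camera axes: x right, y up, looking along -z (the intrinsics and any distortion apply to the point x, -y, -z); pixel columns grow to the right and rows downward; lengths in m; the calibration is good to about 2 mm. A picture is of the moment at which its call begins: read the wrist's pose just before it. get_calibration takes no time and is no camera call; for the wrist camera it gives the pose at the moment of the call.
- job.job_done(): hands the job in; it is judged then, once.
The state is a dict: "clock": time; "joint_pos": joint angles; "joint_vel": joint speeds; "tau": joint torques, N m; "eef_pos": TCP position; "tool_rot": TCP orientation; "ft_force": force on the tool from outside, world axes, zero at the start; "ft_torque": the same for the moment, N m; "grip_width": finger opening in m; "grasp_force": force on a finger pad.
Only numpy, scipy, OpenCV 4.12 (cv2) and the standard library are available. Lean on these libraries where they do the work, as an engineer would, in place of code of your own. Each camera call takes 0.05 s, during which the arm holds its last target. There are 200 camera calls.

## Working session

There is one attempt and no reset: what is moved stays moved. The work goes in short steps, Python scripts to look and compute and a tool call to move; the robot and the scene stay as the last step left them, time stands still between calls to the robot, and variables do not carry over. Pictures are saved under pics/ and viewed, at most 11 in all, crops included, and the job is handed in when it is done.

Besides the shell and the picture viewer there is one more tool, called after "Emit:" by a JSON object that holds its "method" and its "body", one argument or row to a line. arm_command: Moves the arm, as the interface text tells. Its arguments: {"type":"object","properties":{"increments":{"type":"array","items":{"type":"object","properties":{"dx":{"type":"number"},"dy":{"type":"number"},"dz":{"type":"number"},"wx":{"type":"number"},"wy":{"type":"number"},"wz":{"type":"number"},"grip":{"type":"number"}}}}},"required":["increments"]}

```bash
mkdir -p pics
cat > h.py <<'E'
import numpy as np, cv2
from workcell import monitor, viewer, job
def K(c):
    f=192/np.tan(np.radians(c["fovy"])/2)
    return np.array([[f,0,c["cx"]],[0,f,c["cy"]],[0,0,1.]])
def grab(n):
    c=viewer.get_calibration(n); p,d=viewer.camera(n); return p,d,c
def ray(c,uv):
    uv=np.array(uv,float).reshape(-1,1,2)
    n=cv2.undistortPoints(uv,K(c),np.array(c["dist_coeffs"],float)).reshape(-1,2)
    V=np.linalg.inv(np.array(c["view"]))
    d=np.c_[n[:,0],-n[:,1],-np.ones(len(n))]
    return V[:3,3], d@V[:3,:3].T
def plane(c,uv,z):
    o,d=ray(c,uv); return o+d*((z-o[2])/d[:,2])[:,None]
def proj(c,P):
    V=np.array(c["view"]);q=np.array(P,float).reshape(-1,3)@V[:3,:3].T+V[:3,3]
    q=q*[1,-1,-1]
    return cv2.projectPoints(q,np.zeros(3),np.zeros(3),K(c),np.array(c["dist_coeffs"],float))[0].reshape(-1,2)
def cloud(c,d):
    v,u=np.mgrid[0:d.shape[0],0:d.shape[1]]
    o,r=ray(c,np.c_[u.ravel(),v.ravel()]); P=o+r*d.ravel()[:,None]; P[d.ravel()==0]=np.nan
    return P.reshape(*d.shape,3)
def save(n,p): cv2.imwrite("pics/"+n,p[:,:,::-1])
E
python3 - <<'E'
from h import *
for n in("side","top","wrist"):
    p,d,c=grab(n); save(n+"0.png",p); np.savez(n+"0.npz",p=p,d=d); 
    print(n,c["fovy"],c["cx"],c["cy"],c["dist_coeffs"],np.linalg.inv(np.array(c["view"])).round(3).tolist())
a=cv2.imread("pics/top0.png");b=cv2.imread("pics/side0.png")
cv2.imwrite("pics/topbig.png",cv2.resize(a,(800,600)))
o=monitor.get_obs();print(o)
E
```

```text
side 49.688843128315504 250.19954202733763 192.82757382415386 [-0.07967771  0.          0.          0.          0.        ] [[-0.853, 0.353, -0.385, 0.231], [-0.522, -0.549, 0.653, 0.599], [0.019, 0.758, 0.652, 0.719], [0.0, 0.0, 0.0, 1.0]]
top 43.62254817299666 255.5489399582571 198.81457138424017 [-0.00329688  0.          0.          0.          0.        ] [[-0.008, 0.973, -0.229, 0.305], [-1.0, -0.007, 0.005, 0.009], [0.004, 0.229, 0.974, 1.221], [0.0, 0.0, 0.0, 1.0]]
wrist 61.74396599898784 256.69610738471795 192.66183295533008 [-0.03075102  0.          0.          0.          0.        ] [[0.312, 0.913, 0.261, 0.222], [-0.95, 0.301, 0.083, -0.453], [-0.003, -0.274, 0.962, 0.372], [0.0, 0.0, 0.0, 1.0]]
{'clock': 0.15, 'joint_pos': array([-1.25301712e+00,  2.41252255e-01,  4.02050378e-03,  1.33521730e+00,
        2.27792125e-05,  1.57079066e+00]), 'joint_vel': array([-0.00024214, -0.00214663,  0.00371343, -0.00028919, -0.00101287,
        0.00048065]), 'tau': array([ 1.06141415e-03, -3.72634935e+01,  2.52639055e+01,  1.23491121e-02,
        5.18562558e-05,  6.18657552e-06]), 'eef_pos': array([ 0.15608144, -0.47449552,  0.23060629]), 'tool_rot': array([ 9.87402798e-01,  1.58224626e-01, -1.19499831e-04, -8.17753488e-04]), 'ft_force': array([ 0.05204797, -0.37671772,  0.6650315 ]), 'ft_torque': array([-0.00256378,  0.01888299,  0.00643177]), 'grasp_force': 0.0, 'grip_width': 0.08559131240281061}
```

View pics/topbig.png

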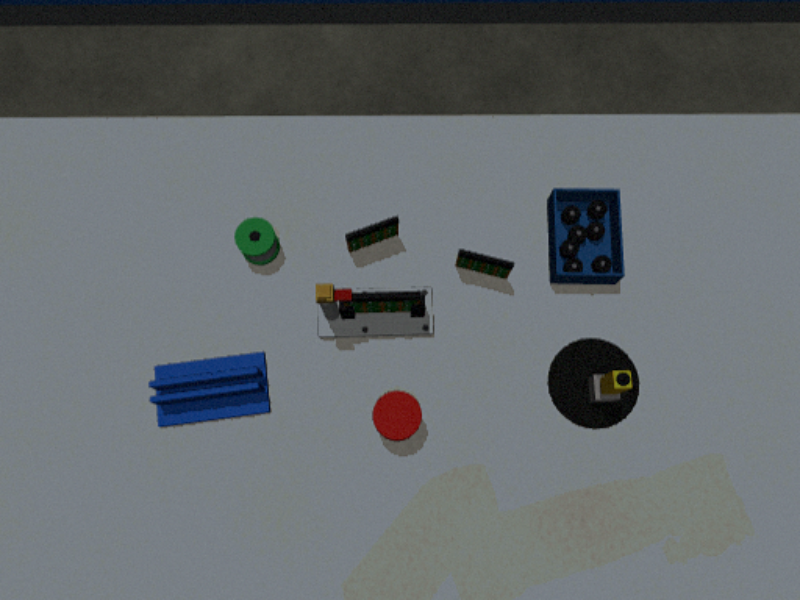

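View pics/side0.png

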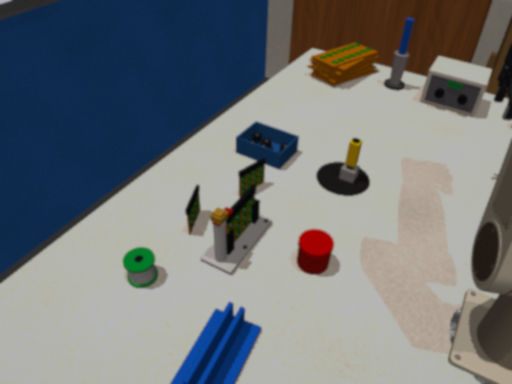

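Top (800x600 scale): holder board strip at (385,300), screw head at (325,292) with the red keeper towards the right, driver on its mat at (605,385), rack at (212,388), tin (397,415), reel (257,240), bin (586,236). Board candidates are the two small panels at (372,234) and (485,264) and the big one in the holder at (385,302). I choose the one in the holder. Blue tool in the background of the side view at (400,55) is a decoy driver.

```bash
cat > m.py <<'E'
from h import *
def load(n):
    z=np.load(n+"0.npz"); return z["p"],z["d"],viewer.get_calibration(n)
def mask(p,name):
    h=cv2.cvtColor(p,cv2.COLOR_RGB2HSV).astype(int);H,S,V=h[...,0],h[...,1],h[...,2]
    return {"yellow":(H>21)&(H<34)&(S>150)&(V>60),"brass":(H>12)&(H<=23)&(S>120)&(V>100),"red":((H<6)|(H>174))&(S>150)&(V>70),
     "green":(H>55)&(H<80)&(S>150)&(V>60),"blue":(H>105)&(H<125)&(S>150)&(V>60),"dark":(V<45)}[name]
E
python3 - <<'E'
from m import *
for n in("top","side"):
    p,d,c=load(n); C=cloud(c,d)
    for k in("yellow","brass","red","green","blue"):
        m=mask(p,k).astype(np.uint8); nn,l,st,ce=cv2.connectedComponentsWithStats(m)
        for i in range(1,nn):
            if st[i,4]<25: continue
            P=C[l==i]; zt=np.nanpercentile(P[:,2],95); T=P[P[:,2]>zt-.006]
            print(n,k,st[i,:5],ce[i].round(1),"ztop",zt.round(4),"med",np.nanmedian(T,0).round(4),"ext",np.nanmin(T,0).round(3),np.nanmax(T,0).round(3))
p,d,c=load("top")
crop=cv2.resize(p[170:290,90:430],(800,282),interpolation=cv2.INTER_CUBIC)
s,_,_=load("side"); crop2=cv2.resize(s[150:290,160:380],(800,509)[:2] if 0 else (480,306),interpolation=cv2.INTER_CUBIC)
im=np.zeros((600,800,3),np.uint8); im[:282]=crop; im[290:596,:480]=crop2; save("crop1.png",im)
E
```

```text
top yellow [392 237  13  13  90] [397.3 243. ] ztop 0.126 med [ 0.4556 -0.322   0.1233] ext [ 0.444 -0.339  0.12 ] [ 0.47  -0.311  0.128]
top brass [202 182  11  10  84] [206.6 185.8] ztop 0.157 med [0.5871 0.1144 0.1532] ext [0.578 0.105 0.151] [0.597 0.124 0.157]
top red [214 185  11   7  71] [219.3 188.2] ztop 0.134 med [0.5874 0.0871 0.1309] ext [0.579 0.076 0.128] [0.595 0.1   0.136]
top red [239 250  31  32 761] [253.8 265.6] ztop 0.0737 med [0.4124 0.0076 0.0704] ext [ 0.375 -0.028  0.068] [0.448 0.043 0.077]
top green [151 140  26  24 425] [162.7 151.2] ztop 0.0594 med [0.7043 0.2387 0.0562] ext [0.675 0.207 0.053] [0.736 0.269 0.062]
top blue [355 133   9  29 100] [357.8 147.5] ztop 0.0562 med [ 0.7114 -0.2551  0.0542] ext [ 0.676 -0.258  0.05 ] [ 0.751 -0.253  0.06 ]
top blue [371 135   6  11  32] [373.4 139.8] ztop 0.0081 med [ 0.7474 -0.3149  0.0049] ext [ 0.729 -0.323  0.003] [ 0.764 -0.309  0.026]
top blue [368 135  23  41 236] [380.8 158.8] ztop 0.0539 med [ 0.6396 -0.2979  0.0551] ext [ 0.637 -0.313  0.05 ] [ 0.642 -0.283  0.058]
top blue [356 163   7  13  42] [357.8 
[... 1589 characters left out ...]
0.271 0.06 ]
side green [130 276  26  11  50] [142.4 283.1] ztop 0.0091 med [0.6873 0.2623 0.007 ] ext [0.677 0.229 0.005] [0.714 0.272 0.01 ]
side blue [    0     0   267   274 45238] [108.5  97.3] ztop 0.1992 med [ 1.659  -0.3226  0.2299] ext [ 1.647 -0.746  0.193] [ 1.67  -0.115  0.282]
side blue [400  18  14  36 224] [405.9  34.9] ztop 0.2608 med [ 0.5175 -0.9751  0.2608] ext [ 0.506 -0.995  0.255] [ 0.53  -0.963  0.262]
side blue [238 124  59  43 865] [266.7 145.1] ztop 0.0562 med [ 0.6816 -0.2559  0.0548] ext [ 0.636 -0.361  0.05 ] [ 0.78  -0.25   0.059]
side blue [ 172  303   88   81 3946] [218.7 350.1] ztop 0.0617 med [0.4633 0.317  0.0604] ext [0.438 0.226 0.056] [0.489 0.395 0.064]
```

View pics/crop1.png

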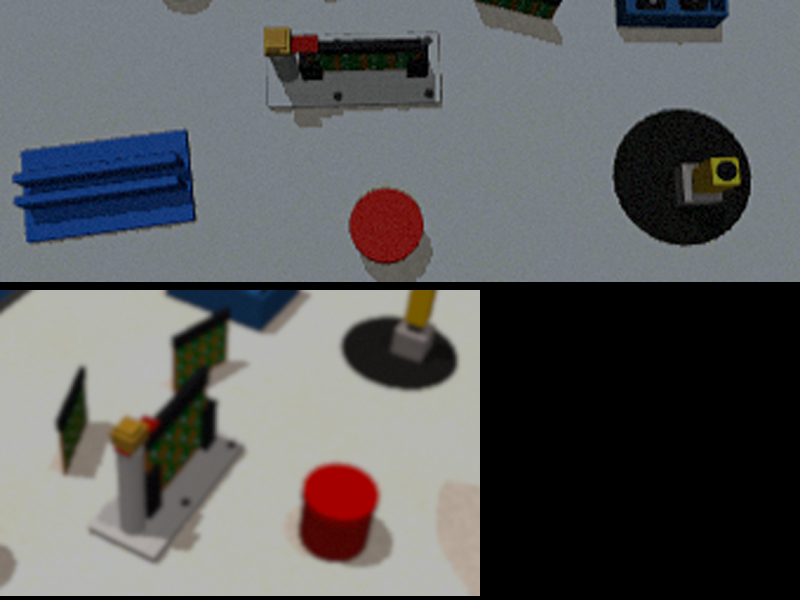

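The crops confirm the choice. The largest panel, with the long black strip, is in the holder, and the brass head with the red keeper is at its left end in the top view. The yellow-handled driver stands on the mat, right of the mat's centre.

Run:
```python
from m import *
def rect(P,name):
    P=P[np.isfinite(P).all(1)]
    r=cv2.minAreaRect((P[:,:2]*1000).astype(np.float32)); print(name,len(P),"c",np.round(r[0],1),"size",np.round(r[1],1),"ang",round(r[2],1),"z",np.median(P[:,2]).round(4))
for n in("top","side"):
    p,d,c=load(n); C=cloud(c,d); X,Y,Z=C[...,0],C[...,1],C[...,2]; V=p.max(2)
    box=lambda x0,x1,y0,y1,z0,z1:(X>x0)&(X<x1)&(Y>y0)&(Y<y1)&(Z>z0)&(Z<z1)
    rect(C[box(.42,.49,-.36,-.28,.112,.13)],n+" drv top")
    rect(C[box(.42,.49,-.36,-.28,.025,.042)],n+" socket")
    m=box(.3,.6,-.42,-.15,-.01,.012)&(V<(40 if n=="top" else 70)); rect(C[m],n+" mat")
    u,v=np.nonzero(m)[::-1]; print(np.nanmin(C[m],0).round(3),np.nanmax(C[m],0).round(3))
    rect(C[box(.54,.63,-.06,.10,.112,.128)&(V<70)],n+" strip")
    P=C[box(.54,.63,-.06,.10,.112,.128)&(V<70)]; 
    f=cv2.fitLine((P[:,:2]).astype(np.float32),cv2.DIST_HUBER,0,.001,.001).ravel();print("strip line",f,np.degrees(np.arctan2(f[1],f[0])))
    rect(C[box(.55,.63,.09,.15,.149,.16)],n+" head")
    rect(C[box(.55,.63,.06,.105,.125,.14)&mask(p,"red")],n+" keeper")
    P=C[box(.4,.52,.2,.42,.05,.07)&mask(p,"blue")]; rect(P,n+" walls")
    P=C[box(.38,.54,.2,.42,.002,.07)&mask(p,"blue")]; rect(P,n+" rack all")
    P=C[box(.50,.68,-.1,.17,.006,.018)&(V>70)]; rect(P,n+" holderbase")
```

```text
top drv top 153 c [ 457.2 -324.9] size [26.2 28.8] ang 0.5 z 0.1236
top socket 138 c [ 458.2 -324.9] size [40.7 41.6] ang 0.2 z 0.0361
top mat 2146 c [ 468.5 -313.4] size [147.4 144.6] ang 88.2 z 0.0031
[ 0.396 -0.387 -0.004] [ 0.541 -0.239  0.011]
top strip 197 c [588.9  30.1] size [ 11.2 114.5] ang 1.9 z 0.1214
strip line [ 0.01749076 -0.99984705  0.587714    0.01800991] -88.997795
top head 87 c [587.5 114.7] size [24.  23.1] ang 0.4 z 0.1525
top keeper 70 c [587.5  88.4] size [23.9 16.2] ang 89.2 z 0.1307
top walls 634 c [463.1 308.4] size [ 35.  168.4] ang 7.7 z 0.0596
top rack all 2352 c [462.2 308.8] size [ 98.4 179.2] ang 7.3 z 0.0114
top holderbase 1107 c [585.6  32.5] size [254.9 170.4] ang 89.7 z 0.012
side drv top 103 c [ 457.9 -322.9] size [30. 28.] ang 9.3 z 0.1226
side socket 150 c [ 459.7 -325.7] size [48.1 41. ] ang 89.9 z 0.0371
side mat 1009 c [ 469.  -307.3] size [138.8 142.1] ang 89.3 z 0.0049
[ 0.398 -0.377  0.   ] [ 0.54  -0.238  0.011]
side strip 220 c [589.  31.] size [ 11.1 123.8] ang 2.3 z 0.1222
strip line [ 0.03753741 -0.99929523  0.58652794  0.02451939] -87.848755
side head 107 c [587.7 115.5] size [22.7 24.3] ang 5.3 z 0.1536
side keeper 22 c [583.9  81.7] size [10.9 16. ] ang 58.6 z 0.1317
side walls 1202 c [464.2 309.8] size [ 35.7 168. ] ang 7.4 z 0.0602
side rack all 3932 c [463.7 306.7] size [ 97.6 174.2] ang 7.0 z 0.0173
side holderbase 1243 c [594.4  17. ] size [110.4 253. ] ang 11.8 z 0.0131
```

```bash
cat > go.py <<'E'
from h import *
from scipy.spatial.transform import Rotation as R
import sys
def go(x,y,z,psi):
    o=monitor.get_obs(); r=R.from_quat(o["tool_rot"]); p=o["eef_pos"]
    cy=np.array([np.cos(psi),np.sin(psi),0]); cz=np.array([0,0,-1.]); cx=np.cross(cy,cz)
    T=R.from_matrix(np.c_[cx,cy,cz])
    print("d cm",(r.inv().apply(np.array([x,y,z])-p)*100).round(2),"w",(r.inv()*T).as_rotvec().round(4),"| tcp",p.round(4),"psi",np.arctan2(*r.as_matrix()[1::-1,1]).round(4),"q",o["joint_pos"].round(2),"t",o["clock"],"F",o["ft_force"].round(2))
if __name__=="__main__": go(*map(float,sys.argv[1:5]))
E
python3 go.py .458 -.324 .231 0
```

```text
d cm [ 3.338e+01 -4.860e+00 -3.000e-02] w [-1.400e-03 -1.100e-03 -1.253e+00] | tcp [ 0.1561 -0.4745  0.2306] psi -1.253 q [-1.25  0.24  0.    1.34  0.    1.57] t 0.15 F [ 0.05 -0.38  0.67]
```

Emit:
{"method": "arm_command", "body": {
  "increments": [
    {"dx":33.4,"dy":-4.9,"wz":-1.253,"grip":8.5},
    {"dx":33.4,"dy":-4.9,"wz":-1.253,"grip":8.5},
    {"dx":33.4,"dy":-4.9,"wz":-1.253,"grip":8.5},
    {"dx":33.4,"dy":-4.9,"wz":-1.253,"grip":8.5},
    {"dx":33.4,"dy":-4.9,"wz":-1.253,"grip":8.5},
    {"dx":33.4,"dy":-4.9,"wz":-1.253,"grip":8.5},
    {"dx":33.4,"dy":-4.9,"wz":-1.253,"grip":8.5},
    {"dx":33.4,"dy":-4.9,"wz":-1.253,"grip":8.5},
    {"dx":33.4,"dy":-4.9,"wz":-1.253,"grip":8.5},
    {"dx":33.4,"dy":-4.9,"wz":-1.253,"grip":8.5}
  ]
}}

```text
validation failed for argument at $.in...
```

```bash
cat > w1.py <<'E'
from m import *
p,d,c=grab("wrist"); save("w1.png",p); C=cloud(c,d); X,Y,Z=C[...,0],C[...,1],C[...,2]
for nm,z0,z1 in(("top",.115,.13),("sock",.028,.042)):
    P=C[(X>.41)&(X<.50)&(Y>-.37)&(Y<-.27)&(Z>z0)&(Z<z1)]
    r=cv2.minAreaRect((P[:,:2]*1000).astype(np.float32)); print(nm,len(P),r,np.median(P[:,2]))
E
python3 w1.py; python3 go.py .458 -.324 .07 0
```

```text
top 0 ((0.0, 0.0), (0.0, 0.0), 0.0) nan
sock 0 ((0.0, 0.0), (0.0, 0.0), 0.0) nan
d cm [33.38 -4.85 16.08] w [-1.2000e-03 -8.0000e-04 -1.2529e+00] | tcp [ 0.1561 -0.4746  0.2308] psi -1.2529 q [-1.25  0.24  0.    1.34 -0.    1.57] t 0.2 F [-0.02  0.05 -0.35]
  return _methods._mean(a, axis=axis, dtype=dtype,
  ret = ret.dtype.type(ret / rcount)
```

View pics/w1.png

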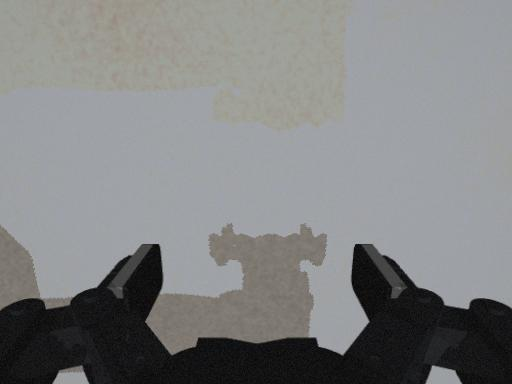

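The call was refused and the arm did not move. The picture shows the bare bench with the fingers at (150,270) and (365,270). I will give every field in each row.

Emit:
{"method": "arm_command", "body": {
  "increments": [
    {"dx":33.4,"dy":-4.9,"dz":0,"wx":0,"wy":0,"wz":-1.253,"grip":8.5},
    {"dx":33.4,"dy":-4.9,"dz":0,"wx":0,"wy":0,"wz":-1.253,"grip":8.5},
    {"dx":33.4,"dy":-4.9,"dz":0,"wx":0,"wy":0,"wz":-1.253,"grip":8.5},
    {"dx":33.4,"dy":-4.9,"dz":0,"wx":0,"wy":0,"wz":-1.253,"grip":8.5},
    {"dx":33.4,"dy":-4.9,"dz":0,"wx":0,"wy":0,"wz":-1.253,"grip":8.5},
    {"dx":33.4,"dy":-4.9,"dz":0,"wx":0,"wy":0,"wz":-1.253,"grip":8.5},
    {"dx":33.4,"dy":-4.9,"dz":0,"wx":0,"wy":0,"wz":-1.253,"grip":8.5},
    {"dx":33.4,"dy":-4.9,"dz":0,"wx":0,"wy":0,"wz":-1.253,"grip":8.5},
    {"dx":33.4,"dy":-4.9,"dz":0,"wx":0,"wy":0,"wz":-1.253,"grip":8.5},
    {"dx":33.4,"dy":-4.9,"dz":0,"wx":0,"wy":0,"wz":-1.253,"grip":8.5}
  ]
}}

```text
clock: 1.2
eef_pos: [0.4585, -0.3235, 0.2308]
tool_rot: [0.707, 0.707, -0.0, -0.0]
ft_force: [-0.4, -1.0, 0.2]
grip_width: 0.085
grasp_force: 0.0
```

```bash
python3 w1.py; python3 go.py .458 -.324 .071 0
```

```text
top 1144 ((459.41424560546875, -323.6764831542969), (27.623598098754883, 27.540157318115234), 0.7003012895584106) 0.12175640094440837
sock 499 ((459.1360168457031, -323.9512939453125), (39.432464599609375, 39.934383392333984), 0.7660893201828003) 0.03527514865256953
d cm [-3.000e-02 -1.000e-02  1.599e+01] w [-0.0007 -0.0004 -0.0008] | tcp [ 0.4582 -0.3238  0.2309] psi -0.0008 q [-0.62  0.36  0.17  1.38 -0.    0.96] t 1.25 F [-0.28 -0.04  0.52]
```

View pics/w1.png

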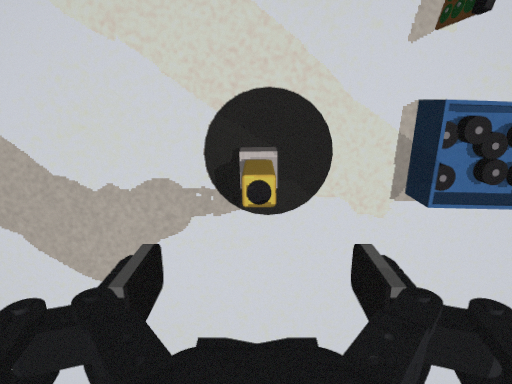

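The wrist picture shows the driver handle top at (259,191), the mat around (268,150), and the driver centred between the fingers. Descend and grasp.

Emit:
{"method": "arm_command", "body": {
  "increments": [
    {"dx":0,"dy":0.1,"dz":5,"wx":0,"wy":0,"wz":-0.012,"grip":8.5},
    {"dx":0,"dy":0.1,"dz":10,"wx":0,"wy":0,"wz":-0.012,"grip":8.5},
    {"dx":0,"dy":0.1,"dz":14,"wx":0,"wy":0,"wz":-0.012,"grip":8.5},
    {"dx":0,"dy":0.1,"dz":16,"wx":0,"wy":0,"wz":-0.012,"grip":8.5},
    {"dx":0,"dy":0.1,"dz":16,"wx":0,"wy":0,"wz":-0.012,"grip":5},
    {"dx":0,"dy":0.1,"dz":16,"wx":0,"wy":0,"wz":-0.012,"grip":2},
    {"dx":0,"dy":0.1,"dz":16,"wx":0,"wy":0,"wz":-0.012,"grip":2},
    {"dx":0,"dy":0.1,"dz":16,"wx":0,"wy":0,"wz":-0.012,"grip":2},
    {"dx":0,"dy":0.1,"dz":16,"wx":0,"wy":0,"wz":-0.012,"grip":2},
    {"dx":0,"dy":0.1,"dz":16,"wx":0,"wy":0,"wz":-0.012,"grip":2}
  ]
}}

```text
clock: 2.25
eef_pos: [0.4604, -0.3251, 0.0735]
tool_rot: [0.703, 0.711, 0.0, 0.002]
ft_force: [-0.8, -1.0, 6.3]
grip_width: 0.0274
grasp_force: 59.7
```

Emit:
{"method": "arm_command", "body": {
  "increments": [
    {"dx":0,"dy":0,"dz":-4,"wx":0,"wy":0,"wz":0,"grip":2},
    {"dx":0,"dy":0,"dz":-9,"wx":0,"wy":0,"wz":0,"grip":2},
    {"dx":0,"dy":0,"dz":-14,"wx":0,"wy":0,"wz":0,"grip":2},
    {"dx":3,"dy":1,"dz":-18,"wx":0,"wy":0,"wz":0,"grip":2},
    {"dx":7,"dy":3,"dz":-21,"wx":0,"wy":0,"wz":0,"grip":2},
    {"dx":12,"dy":5,"dz":-22,"wx":0,"wy":0,"wz":0,"grip":2},
    {"dx":17,"dy":6.5,"dz":-22,"wx":0,"wy":0,"wz":0,"grip":2},
    {"dx":21,"dy":8,"dz":-22,"wx":0,"wy":0,"wz":0,"grip":2},
    {"dx":25,"dy":10,"dz":-22,"wx":0,"wy":0,"wz":0,"grip":2},
    {"dx":29,"dy":11.5,"dz":-22,"wx":0,"wy":0,"wz":0,"grip":2}
  ]
}}

```text
clock: 3.25
eef_pos: [0.5712, -0.0303, 0.2913]
tool_rot: [0.703, 0.712, 0.0, 0.0]
ft_force: [0.6, -0.4, -2.6]
grip_width: 0.0272
grasp_force: 60.2
```

Emit:
{"method": "arm_command", "body": {
  "increments": [
    {"dx":4,"dy":0.8,"dz":0,"wx":0,"wy":0,"wz":0,"grip":2},
    {"dx":7,"dy":1.3,"dz":0,"wx":0,"wy":0,"wz":0,"grip":2},
    {"dx":8.5,"dy":1.3,"dz":0,"wx":0,"wy":0,"wz":0,"grip":2},
    {"dx":9,"dy":1.3,"dz":0,"wx":0,"wy":0,"wz":0,"grip":2},
    {"dx":9,"dy":1.3,"dz":0,"wx":0,"wy":0,"wz":0,"grip":2}
  ]
}}

```text
clock: 3.75
eef_pos: [0.5823, 0.0573, 0.2913]
tool_rot: [0.703, 0.711, -0.0, 0.0]
ft_force: [0.2, -1.0, -2.2]
grip_width: 0.0276
grasp_force: 60.1
```

```bash
cat > w2.py <<'E'
from m import *
o=monitor.get_obs(); p,d,c=grab("wrist"); save("w2.png",p); C=cloud(c,d); np.savez("w2.npz",p=p,d=d,C=C)
X,Y,Z=C[...,0],C[...,1],C[...,2]; t=o["eef_pos"]; print("tcp",t)
def rect(m,nm):
    P=C[m]; P=P[np.isfinite(P).all(1)]
    if len(P)<5: print(nm,len(P));return
    r=cv2.minAreaRect((P[:,:2]*1000).astype(np.float32)); print(nm,len(P),np.round(r[0],1),np.round(r[1],1),round(r[2],1),np.median(P[:,2]).round(4))
box=lambda x0,x1,y0,y1,z0,z1:(X>x0)&(X<x1)&(Y>y0)&(Y<y1)&(Z>z0)&(Z<z1)
rect(box(.55,.63,.085,.15,.1505,.158),"step top")
rect(box(.55,.63,.085,.15,.145,.158)&mask(p,"brass"),"head")
rect(box(.55,.63,.06,.15,.124,.136)&mask(p,"red"),"keeper")
b=t[2]-.0705
rect((abs(X-t[0])<.035)&(abs(Y-t[1])<.035)&(abs(Z-b-.034)<.005),"socket top")
rect((abs(X-t[0])<.035)&(abs(Y-t[1])<.035)&(Z>b-.01)&(Z<b+.034),"socket all")
rect(box(.55,.63,-.06,.1,.113,.13)&(p.max(2)<80),"strip")
E
python3 w2.py; python3 go.py .5875 .115 .265 .03
```

```text
tcp [0.58229023 0.05731439 0.29125876]
step top 494 [588.9 115.7] [19.8 19.2] 0.8 0.1515
head 838 [588.6 115.8] [24.3 25.6] 1.6 0.1508
keeper 484 [589.5  88.6] [17.  24.8] 1.4 0.1293
socket top 1659 [581.7  65. ] [40.  27.2] 0.6 0.2531
socket all 2337 [581.7  64.9] [40.  27.3] 0.9 0.2527
strip 193 [588.5  72.5] [11.  34.3] 8.2 0.1202
d cm [5.85 0.58 2.63] w [-0.0003  0.0008 -0.0187] | tcp [0.5823 0.0565 0.2913] psi 0.0113 q [ 0.1   0.4   0.39  1.56 -0.    1.66] t 3.8 F [ 0.08  0.41 -3.14]
```

View pics/w2.png

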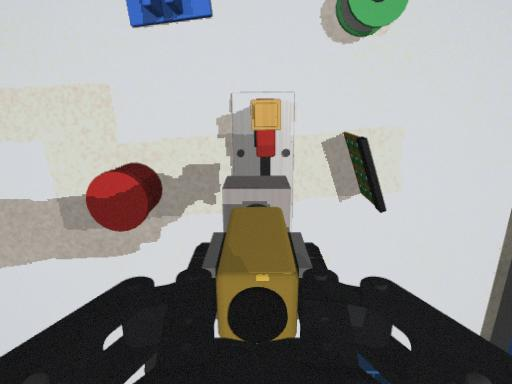

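The wrist picture shows the brass head at (265,115), the keeper at (265,143) lying over the slot, the board strip at (265,165) and the socket front at (256,190). Go to hover.

Emit:
{"method": "arm_command", "body": {
  "increments": [
    {"dx":3,"dy":0.4,"dz":1,"wx":0,"wy":0,"wz":-0.015,"grip":2},
    {"dx":5.7,"dy":0.8,"dz":3,"wx":0,"wy":0,"wz":-0.015,"grip":2},
    {"dx":5.7,"dy":0.8,"dz":4.5,"wx":0,"wy":0,"wz":-0.015,"grip":2},
    {"dx":5.7,"dy":0.8,"dz":5.1,"wx":0,"wy":0,"wz":-0.015,"grip":2},
    {"dx":5.7,"dy":0.8,"dz":5.1,"wx":0,"wy":0,"wz":-0.015,"grip":2}
  ]
}}

```text
clock: 4.3
eef_pos: [0.5894, 0.1128, 0.2395]
tool_rot: [0.698, 0.716, -0.001, -0.0]
ft_force: [0.7, -0.7, -2.1]
grip_width: 0.0272
grasp_force: 60.0
```

Run:
```python
from m import *
o=monitor.get_obs(); t=o["eef_pos"]; print(t)
ims=[]
for n in("side","top"):
    p,d,c=grab(n); C=cloud(c,d); X,Y,Z=C[...,0],C[...,1],C[...,2]
    box=lambda z0,z1,r=.04:(abs(X-.5888)<r)&(abs(Y-.1157)<r)&(Z>z0)&(Z<z1)
    for nm,m in(("sock",box(.168,.206)),("socktop",box(.197,.209)),("brass",box(.126,.158)&mask(p,"brass")),("handle",box(.215,.30)&mask(p,"yellow"))):
        P=C[m]
        if len(P)<5: print(n,nm,len(P));continue
        r=cv2.minAreaRect((P[:,:2]*1000).astype(np.float32));print(n,nm,len(P),np.round(r[0],1),np.round(r[1],1),round(r[2],1),"x",np.percentile(P[:,0],[1,99]).round(4),"y",np.percentile(P[:,1],[1,99]).round(4),"z",np.percentile(P[:,2],[1,99]).round(4))
    if n=="side":
        q=proj(c,[.5888,.1157,.16])[0].astype(int); a=p[q[1]-60:q[1]+60,q[0]-80:q[0]+80]; ims.append(cv2.resize(a,(800,600),interpolation=cv2.INTER_CUBIC)); print(q)
        # predicted corners
        H=[[.5888+a*.013,.1157+b*.013,.148] for a in(-1,1) for b in(-1,1)]
        S=[[.5888+a*.02,.1157+b*.02,z] for z in(t[2]-.0705,t[2]-.0365) for a in(-1,1) for b in(-1,1)]
        print((( proj(c,H)-q+[80,60])*5).round(0).tolist(),((proj(c,S)-q+[80,60])*5).round(0).tolist())
save("hov.png",ims[0])
```

```text
[0.58936847 0.11279063 0.23945087]
side sock 545 [587.7 113.1] [41.6 42.7] 2.8 x [0.567 0.607] y [0.0917 0.133 ] z [0.1699 0.2057]
side socktop 262 [587.6 112.5] [40.8 42.8] 0.7 x [0.5671 0.607 ] y [0.0917 0.1331] z [0.1974 0.2078]
side brass 1
side handle 450 [587.5 121.7] [32.4 16.2] 17.9 x [0.574  0.6016] y [0.1124 0.1273] z [0.2189 0.291 ]
[217 209]
[[451.0, 316.0], [414.0, 354.0], [398.0, 292.0], [360.0, 329.0]] [[475.0, 274.0], [417.0, 333.0], [392.0, 237.0], [332.0, 294.0], [474.0, 208.0], [415.0, 267.0], [388.0, 172.0], [328.0, 228.0]]
top sock 0
top socktop 0
top brass 0
top handle 0
```

View pics/hov.png

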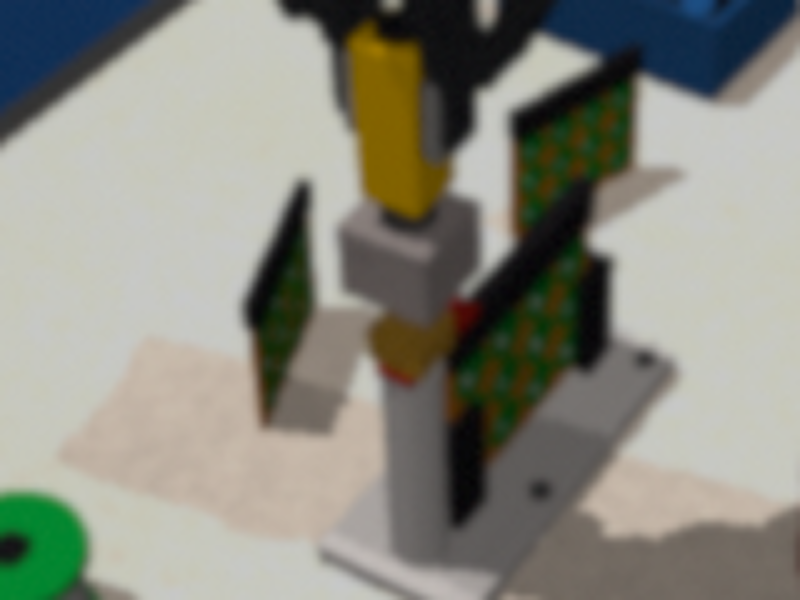

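The side crop shows the socket (410,255) straight above the brass head (410,340), about 2 mm short in y. Correct that and lower.

Emit:
{"method": "arm_command", "body": {
  "increments": [
    {"dx":0.2,"dy":0,"dz":0.5,"wx":0,"wy":0,"wz":0,"grip":2},
    {"dx":0.2,"dy":0,"dz":1.2,"wx":0,"wy":0,"wz":0,"grip":2},
    {"dx":0.2,"dy":0,"dz":1.7,"wx":0,"wy":0,"wz":0,"grip":2},
    {"dx":0.2,"dy":0,"dz":2.1,"wx":0,"wy":0,"wz":0,"grip":2},
    {"dx":0.2,"dy":0,"dz":2.1,"wx":0,"wy":0,"wz":0,"grip":2}
  ]
}}

```text
clock: 4.9
eef_pos: [0.5893, 0.1165, 0.2183]
tool_rot: [0.697, 0.717, -0.001, -0.001]
ft_force: [-1.4, -0.2, -2.8]
grip_width: 0.0275
grasp_force: 60.0
```

Emit:
{"method": "arm_command", "body": {
  "increments": [
    {"dx":0,"dy":0,"dz":0.3,"wx":0,"wy":0,"wz":0,"grip":2},
    {"dx":0,"dy":0,"dz":0.6,"wx":0,"wy":0,"wz":0,"grip":2},
    {"dx":0,"dy":0,"dz":0.6,"wx":0,"wy":0,"wz":0,"grip":2}
  ]
}}

```text
clock: 5.2
eef_pos: [0.5897, 0.1165, 0.2128]
tool_rot: [0.697, 0.717, -0.0, -0.0]
ft_force: [-1.1, -0.6, -2.4]
grip_width: 0.0275
grasp_force: 60.0
```

Emit:
{"method": "arm_command", "body": {
  "increments": [
    {"dx":0,"dy":0,"dz":0.3,"wx":0,"wy":0,"wz":0,"grip":2},
    {"dx":0,"dy":0,"dz":0.6,"wx":0,"wy":0,"wz":0,"grip":2},
    {"dx":0,"dy":0,"dz":0.7,"wx":0,"wy":0,"wz":0,"grip":2}
  ]
}}

```text
clock: 5.5
eef_pos: [0.5897, 0.1165, 0.2058]
tool_rot: [0.698, 0.717, -0.0, -0.0]
ft_force: [0.4, 0.2, -2.5]
grip_width: 0.0275
grasp_force: 60.0
```

Run:
```python
from m import *
o=monitor.get_obs(); print(o["eef_pos"],o["ft_force"])
p,d,c=grab("side"); C=cloud(c,d); X,Y,Z=C[...,0],C[...,1],C[...,2]
m=(abs(X-.5888)<.04)&(abs(Y-.1157)<.04)&(Z>.13)&(Z<.18)&(p.max(2).astype(int)-p.min(2)<60)
P=C[m]; r=cv2.minAreaRect((P[:,:2]*1000).astype(np.float32));print(r,np.percentile(P[:,2],[1,99]))
print("brass left",mask(p,"brass")[m].sum())
```

```text
[0.58968914 0.11650228 0.20581314] [ 0.43528536  0.16059266 -2.53606052]
((587.5059814453125, 116.11647033691406), (41.37370300292969, 42.90414810180664), 0.4896876811981201) [0.13738777 0.17730063]
brass left 0
```

Emit:
{"method": "arm_command", "body": {
  "increments": [
    {"dx":0,"dy":0,"dz":0,"wx":0,"wy":0,"wz":-0.14,"grip":2},
    {"dx":0,"dy":0,"dz":0,"wx":0,"wy":0,"wz":-0.28,"grip":2},
    {"dx":0.02,"dy":0,"dz":0,"wx":0,"wy":0,"wz":-0.42,"grip":2},
    {"dx":0.03,"dy":0.02,"dz":0,"wx":0,"wy":0,"wz":-0.56,"grip":2},
    {"dx":0.04,"dy":0.03,"dz":0,"wx":0,"wy":0,"wz":-0.7,"grip":2},
    {"dx":0.06,"dy":0.04,"dz":0,"wx":0,"wy":0,"wz":-0.84,"grip":2},
    {"dx":0.08,"dy":0.05,"dz":0,"wx":0,"wy":0,"wz":-0.98,"grip":2},
    {"dx":0.1,"dy":0.05,"dz":0,"wx":0,"wy":0,"wz":-1.12,"grip":2},
    {"dx":0.1,"dy":0.05,"dz":0,"wx":0,"wy":0,"wz":-1.26,"grip":2},
    {"dx":0.1,"dy":0.05,"dz":0,"wx":0,"wy":0,"wz":-1.4,"grip":2}
  ]
}}

```text
clock: 6.55
eef_pos: [0.5902, 0.1164, 0.206]
tool_rot: [0.07, 0.998, -0.001, -0.0]
ft_force: [0.3, -1.7, -3.1]
grip_width: 0.0277
grasp_force: 59.9
```

Emit:
{"method": "arm_command", "body": {
  "increments": [
    {"dx":0,"dy":0,"dz":0,"wx":0,"wy":0,"wz":-0.04,"grip":2},
    {"dx":0,"dy":0,"dz":0,"wx":0,"wy":0,"wz":-0.04,"grip":2},
    {"dx":0,"dy":0,"dz":0,"wx":0,"wy":0,"wz":-0.04,"grip":2},
    {"dx":0,"dy":0,"dz":0,"wx":0,"wy":0,"wz":-0.04,"grip":2}
  ]
}}

```text
clock: 6.95
eef_pos: [0.5902, 0.1166, 0.2061]
tool_rot: [0.053, 0.999, -0.001, -0.0]
ft_force: [0.3, -4.3, -3.3]
grip_width: 0.0271
grasp_force: 59.9
```

```bash
cat > keep.py <<'E'
from m import *
o=monitor.get_obs(); print(o["eef_pos"],o["ft_force"],o["ft_torque"],o["joint_pos"].round(2),o["clock"])
for n in("side","top"):
    p,d,c=grab(n); C=cloud(c,d); X,Y,Z=C[...,0],C[...,1],C[...,2]
    m=(abs(X-.5888)<.06)&(abs(Y-.1157)<.06)&(Z>.12)&(Z<.14)&mask(p,"red")
    P=C[m]; print(n,len(P))
    if len(P)>5:
        print(P.min(0),P.max(0),cv2.minAreaRect((P[:,:2]*1000).astype(np.float32)))
        q=P.mean(0)-[.5888,.1157,0]; print("keeper dir rel -y:",np.arctan2(q[0],-q[1])-.03)
    a=proj(c,[.5888,.1157,.14])[0].astype(int); save(f"k_{n}.png",cv2.resize(p[a[1]-60:a[1]+60,a[0]-80:a[0]+80],(400,300),interpolation=cv2.INTER_CUBIC))
cv2.imwrite("pics/keep.png",np.hstack([cv2.imread(f"pics/k_{n}.png") for n in("side","top")]))
E
python3 keep.py
```

```text
[0.59021781 0.11658751 0.20609215] [ 0.33379334 -4.33464682 -3.29519621] [-1.1667934   0.06427461 -0.09779975] [ 0.2   0.46  0.25  1.36 -0.    0.3 ] 6.95
side 0
top 0
```

View pics/keep.png

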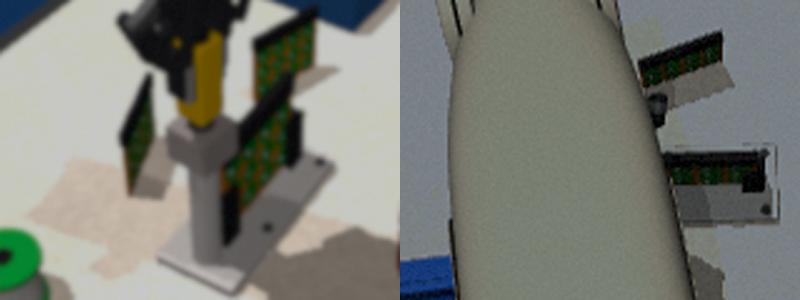

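The side crop shows the socket on the head at (200,140), with no red left over the board. The driver sits at about 1.46 rad, so the screw is at about 1.27. I'll add a little more, relax, lift off straight and check the keeper.

Emit:
{"method": "arm_command", "body": {
  "increments": [
    {"dx":0,"dy":0,"dz":0,"wx":0,"wy":0,"wz":-0.08,"grip":2},
    {"dx":0,"dy":0,"dz":0,"wx":0,"wy":0,"wz":-0.08,"grip":2},
    {"dx":0,"dy":0,"dz":0,"wx":0,"wy":0,"wz":0.08,"grip":2},
    {"dx":0,"dy":0,"dz":-0.5,"wx":0,"wy":0,"wz":0.08,"grip":2},
    {"dx":0,"dy":0,"dz":-1.5,"wx":0,"wy":0,"wz":0.08,"grip":2},
    {"dx":0,"dy":0,"dz":-3,"wx":0,"wy":0,"wz":0.08,"grip":2},
    {"dx":0,"dy":0,"dz":-6,"wx":0,"wy":0,"wz":0.08,"grip":2},
    {"dx":0,"dy":0,"dz":-9,"wx":0,"wy":0,"wz":0.08,"grip":2}
  ]
}}

```text
clock: 7.85
eef_pos: [0.5902, 0.1188, 0.2981]
tool_rot: [0.09, 0.996, 0.001, 0.0]
ft_force: [-0.2, 0.2, -2.1]
grip_width: 0.0273
grasp_force: 60.1
```

```bash
sed -i 's/(Z>.12)&(Z<.14)/(Z>.115)\&(Z<.145)/' keep.py; python3 keep.py; python3 go.py .4685 -.3125 .296 0
```

```text
[0.59015582 0.11876559 0.29811563] [-0.24099166  0.21596044 -2.11813907] [-0.00055712 -0.03624193 -0.02200602] [0.2  0.44 0.46 1.59 0.   0.38] 7.85
side 23
[0.57428876 0.10349797 0.12806809] [0.62584309 0.11910955 0.13429714] ((600.2094116210938, 116.17485046386719), (12.848151206970215, 50.25149154663086), 73.8282470703125)
keeper dir rel -y: 1.426528609974525
top 0
d cm [  4.45 -44.7    0.37] w [0.0124 0.0043 1.3897] | tcp [0.5927 0.1192 0.303 ] psi 1.3898 q [0.2  0.44 0.47 1.59 0.   0.38] t 7.95 F [ 0.08  1.11 -1.99]
```

Emit:
{"method": "arm_command", "body": {
  "increments": [
    {"dx":0.4,"dy":-4,"dz":0,"wx":0.012,"wy":0,"wz":0.12,"grip":2},
    {"dx":0.9,"dy":-9,"dz":0,"wx":0.012,"wy":0,"wz":0.26,"grip":2},
    {"dx":1.4,"dy":-13.5,"dz":0,"wx":0.012,"wy":0,"wz":0.4,"grip":2},
    {"dx":1.8,"dy":-18,"dz":0,"wx":0.012,"wy":0,"wz":0.54,"grip":2},
    {"dx":2.3,"dy":-22.5,"dz":0,"wx":0.012,"wy":0,"wz":0.68,"grip":2},
    {"dx":2.7,"dy":-27,"dz":0,"wx":0.012,"wy":0,"wz":0.82,"grip":2},
    {"dx":3.2,"dy":-31.5,"dz":0,"wx":0.012,"wy":0,"wz":0.96,"grip":2},
    {"dx":3.6,"dy":-36,"dz":0,"wx":0.012,"wy":0,"wz":1.1,"grip":2},
    {"dx":4.1,"dy":-40.5,"dz":0,"wx":0.012,"wy":0.004,"wz":1.24,"grip":2},
    {"dx":4.4,"dy":-44.6,"dz":0,"wx":0.012,"wy":0.004,"wz":1.38,"grip":2}
  ]
}}

```text
clock: 8.95
eef_pos: [0.4652, -0.3141, 0.2964]
tool_rot: [0.706, 0.708, -0.004, -0.002]
ft_force: [0.3, -0.4, -2.1]
grip_width: 0.0274
grasp_force: 60.4
```

Emit:
{"method": "arm_command", "body": {
  "increments": [
    {"dx":0,"dy":0,"dz":4,"wx":0,"wy":0,"wz":0,"grip":2},
    {"dx":0,"dy":0,"dz":9,"wx":0,"wy":0,"wz":0,"grip":2},
    {"dx":0,"dy":0,"dz":14,"wx":0,"wy":0,"wz":0,"grip":2},
    {"dx":0,"dy":0,"dz":17,"wx":0,"wy":0,"wz":0,"grip":2},
    {"dx":0,"dy":0,"dz":18,"wx":0,"wy":0,"wz":0,"grip":2},
    {"dx":0,"dy":0,"dz":18,"wx":0,"wy":0,"wz":0,"grip":2}
  ]
}}

```text
clock: 9.55
eef_pos: [0.4631, -0.3127, 0.1151]
tool_rot: [0.704, 0.71, -0.005, -0.004]
ft_force: [0.1, 0.1, -1.8]
grip_width: 0.0274
grasp_force: 60.4
```

```bash
cat > drv.py <<'E'
from m import *
for n in("side","top"):
    p,d,c=grab(n); C=cloud(c,d); X,Y,Z=C[...,0],C[...,1],C[...,2]
    b=(abs(X-.468)<.05)&(abs(Y+.3125)<.05)
    m=b&(Z>.02)&(Z<.16)&mask(p,"yellow"); P=C[m]
    if len(P)>5: print(n,"handle z",np.percentile(P[:,2],[1,99]).round(4),P.mean(0))
    m=b&(Z>.008)&(Z<.05+globals().get("dz",0))&(p.max(2).astype(int)-p.min(2)<60)&(p.max(2)>80); P=C[m]
    if len(P)>5: print(n,"sock z",np.percentile(P[:,2],[1,99]).round(4),cv2.minAreaRect((P[:,:2]*1000).astype(np.float32)))
E
python3 drv.py; python3 go.py .4685 -.3125 .0735 0.01
```

```text
side handle z [0.0942 0.1594] [ 0.46041617 -0.29887221  0.12851933]
d cm [0.2  0.37 4.47] w [-0.0077  0.0058 -0.0021] | tcp [ 0.4652 -0.3142  0.1182] psi 0.0079 q [-0.59  0.43 -0.02  1.12 -0.01  0.97] t 9.65 F [ 0.95 -0.48 -2.01]
```

Emit:
{"method": "arm_command", "body": {
  "increments": [
    {"dx":0.1,"dy":0.3,"dz":1.5,"wx":-0.007,"wy":0.005,"wz":0,"grip":2},
    {"dx":0.1,"dy":0.3,"dz":3,"wx":-0.007,"wy":0.005,"wz":0,"grip":2},
    {"dx":0.1,"dy":0.3,"dz":3.7,"wx":-0.007,"wy":0.005,"wz":0,"grip":2},
    {"dx":0.1,"dy":0.3,"dz":3.9,"wx":-0.007,"wy":0.005,"wz":0,"grip":2},
    {"dx":0.1,"dy":0.3,"dz":3.9,"wx":-0.007,"wy":0.005,"wz":0,"grip":2}
  ]
}}

```text
clock: 10.15
eef_pos: [0.467, -0.3132, 0.0784]
tool_rot: [0.705, 0.71, -0.001, -0.001]
ft_force: [-0.3, 0.7, -1.1]
grip_width: 0.0273
grasp_force: 60.6
```

Emit:
{"method": "arm_command", "body": {
  "increments": [
    {"dx":0,"dy":0,"dz":0.2,"wx":0,"wy":0,"wz":0,"grip":2},
    {"dx":0,"dy":0,"dz":0.4,"wx":0,"wy":0,"wz":0,"grip":2},
    {"dx":0,"dy":0,"dz":0.4,"wx":0,"wy":0,"wz":0,"grip":2}
  ]
}}

```text
clock: 10.45
eef_pos: [0.4666, -0.313, 0.0736]
tool_rot: [0.705, 0.71, -0.001, -0.001]
ft_force: [-0.0, 0.1, -1.4]
grip_width: 0.0272
grasp_force: 60.5
```

Emit:
{"method": "arm_command", "body": {
  "increments": [
    {"dx":0,"dy":0,"dz":0.1,"wx":0,"wy":0,"wz":0,"grip":2},
    {"dx":0,"dy":0,"dz":0.2,"wx":0,"wy":0,"wz":0,"grip":2},
    {"dx":0,"dy":0,"dz":0.2,"wx":0,"wy":0,"wz":0,"grip":2}
  ]
}}

```text
clock: 10.75
eef_pos: [0.4666, -0.3131, 0.0736]
tool_rot: [0.705, 0.71, -0.001, -0.001]
ft_force: [-2.8, 1.8, 9.7]
grip_width: 0.0277
grasp_force: 62.0
```

Contact. Open, then rise clear.

Emit:
{"method": "arm_command", "body": {
  "increments": [
    {"dx":0,"dy":0,"dz":0.1,"wx":0,"wy":0,"wz":0,"grip":3.2},
    {"dx":0,"dy":0,"dz":0.1,"wx":0,"wy":0,"wz":0,"grip":4.5},
    {"dx":0,"dy":0,"dz":0.1,"wx":0,"wy":0,"wz":0,"grip":7},
    {"dx":0,"dy":0,"dz":0.1,"wx":0,"wy":0,"wz":0,"grip":8.5},
    {"dx":0,"dy":0,"dz":-2,"wx":0,"wy":0,"wz":0,"grip":8.5},
    {"dx":0,"dy":0,"dz":-6,"wx":0,"wy":0,"wz":0,"grip":8.5},
    {"dx":0,"dy":0,"dz":-11,"wx":0,"wy":0,"wz":0,"grip":8.5},
    {"dx":0,"dy":0,"dz":-16,"wx":0,"wy":0,"wz":0,"grip":8.5}
  ]
}}

```text
clock: 11.55
eef_pos: [0.4663, -0.3126, 0.2323]
tool_rot: [0.705, 0.71, -0.001, -0.003]
ft_force: [0.9, -0.2, -0.7]
grip_width: 0.0854
grasp_force: 0.0
```

```bash
python3 drv.py; python3 go.py .589 .030 .232 .026
```

```text
side handle z [0.0501 0.1269] [ 0.4618534  -0.30056919  0.09243891]
side sock z [0.0123 0.043 ] ((464.9719543457031, -311.24859619140625), (43.212154388427734, 39.977108001708984), 86.85690307617188)
top handle z [0.0902 0.1279] [ 0.46268993 -0.31160328  0.12104211]
top sock z [0.0312 0.0413] ((464.7160949707031, -298.4250183105469), (12.3684720993042, 39.492469787597656), 83.58981323242188)
d cm [34.45 12.1   0.59] w [ 0.0085  0.0077 -0.019 ] | tcp [ 0.4704 -0.3152  0.2395] psi 0.007 q [-0.59  0.36  0.19  1.39 -0.    0.97] t 11.65 F [ 1.05 -0.84  0.48]
```

Emit:
{"method": "arm_command", "body": {
  "increments": [
    {"dx":4,"dy":1.5,"dz":0,"wx":0,"wy":0,"wz":0,"grip":8.5},
    {"dx":8.5,"dy":3,"dz":0,"wx":0,"wy":0,"wz":-0.02,"grip":8.5},
    {"dx":13,"dy":4.5,"dz":0,"wx":0,"wy":0,"wz":-0.02,"grip":8.5},
    {"dx":17.5,"dy":6,"dz":0,"wx":0,"wy":0,"wz":-0.02,"grip":8.5},
    {"dx":22,"dy":7.5,"dz":0,"wx":0,"wy":0,"wz":-0.02,"grip":8.5},
    {"dx":26.5,"dy":9,"dz":0,"wx":0,"wy":0,"wz":-0.02,"grip":8.5},
    {"dx":31,"dy":11,"dz":0,"wx":0,"wy":0,"wz":-0.02,"grip":8.5},
    {"dx":34.4,"dy":12.1,"dz":0,"wx":0,"wy":0,"wz":-0.02,"grip":8.5},
    {"dx":34.4,"dy":12.1,"dz":0,"wx":0,"wy":0,"wz":-0.02,"grip":8.5},
    {"dx":34.4,"dy":12.1,"dz":0,"wx":0,"wy":0,"wz":-0.02,"grip":8.5}
  ]
}}

```text
clock: 12.65
eef_pos: [0.5852, 0.0327, 0.2301]
tool_rot: [0.697, 0.717, -0.002, -0.002]
ft_force: [0.2, -1.0, -0.8]
grip_width: 0.0849
grasp_force: 0.0
```

```bash
sed -i 's/-.06,.1,.113,.13/-.06,.1,.113,.126/' w2.py; python3 w2.py
python3 - <<'E'
from m import *
for n in("top","side"):
    p,d,c=grab(n); C=cloud(c,d); X,Y,Z=C[...,0],C[...,1],C[...,2]
    m=(X>.54)&(X<.64)&(Y>.06)&(Y<.14)&(Z>.12)&(Z<.137)&mask(p,"red"); P=C[m]
    if len(P)>5: print(n,"keeper",P.min(0),P.max(0),cv2.minAreaRect((P[:,:2]*1000).astype(np.float32)))
z=np.load("w2.npz");p=z["p"];C=z["C"];X,Y,Z=C[...,0],C[...,1],C[...,2]
m=(X>.56)&(X<.62)&(Y>-.06)&(Y<.1)&(Z>.113)&(Z<.126);P=C[m]
f=cv2.fitLine(P[:,:2].astype(np.float32),cv2.DIST_HUBER,0,.001,.001).ravel();print(f,P.min(0),P.max(0))
E
python3 go.py .589 .03 .091 .026
```

```text
tcp [0.58516495 0.03269655 0.23009283]
step top 865 [589.1 115.6] [19.3 20. ] 78.1 0.1516
head 1492 [589.1 115.6] [25.4 25.4] 78.3 0.1509
keeper 836 [615.4 110.2] [17.  25.2] 79.4 0.1294
socket top 0
socket all 0
strip 1732 [590.8  32.3] [ 10.  119.2] 1.3 0.1204
side keeper [0.57513291 0.10238173 0.1281878 ] [0.62609941 0.12257885 0.13461627] ((599.9212036132812, 115.66178894042969), (14.185912132263184, 51.15983200073242), 73.01668548583984)
[ 0.02384516 -0.9997157   0.59065855  0.03597343] [ 0.58451387 -0.0281496   0.11300578] [0.59676418 0.09200497 0.12247233]
d cm [-0.08  0.46 13.98] w [-0.0045 -0.0005 -0.0007] | tcp [0.585  0.0307 0.2309] psi 0.0253 q [0.05 0.42 0.25 1.41 0.   1.6 ] t 12.8 F [ 1.71 -0.63 -0.02]
```

View pics/w2.png

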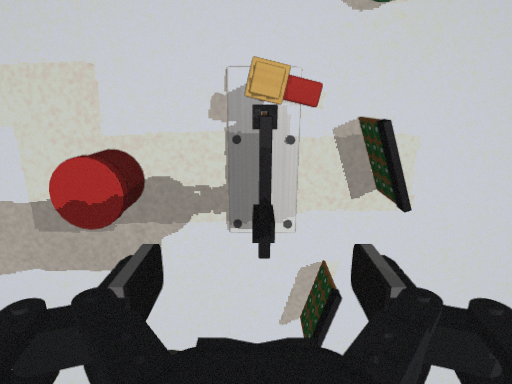

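The wrist picture shows the keeper at (303,91) turned about 1.3 rad away from the strip, which runs along (265,110)-(265,255). The small boards are at (385,165) and (322,300). Check their clearance to the right finger.

Run:
```python
import numpy as np
C=np.load("w2.npz")["C"];X,Y,Z=C[...,0],C[...,1],C[...,2]
m=(X>.61)&(X<.72)&(Y>.0)&(Y<.07)&(Z>.03)&(Z<.13)
print(m.sum(), C[m].min(0) if m.any() else 0, C[m].max(0) if m.any() else 0)
```

```text
1008 [0.70067786 0.01970031 0.03007472] [0.7199841  0.06996243 0.08275614]
```

Clear. Descend and grip the strip.

Emit:
{"method": "arm_command", "body": {
  "increments": [
    {"dx":0,"dy":0.5,"dz":3,"wx":-0.003,"wy":0,"wz":0,"grip":8.5},
    {"dx":0,"dy":0.5,"dz":7,"wx":-0.003,"wy":0,"wz":0,"grip":8.5},
    {"dx":0,"dy":0.5,"dz":11,"wx":-0.003,"wy":0,"wz":0,"grip":8},
    {"dx":0,"dy":0.5,"dz":13.5,"wx":-0.003,"wy":0,"wz":0,"grip":6},
    {"dx":0,"dy":0.5,"dz":13.9,"wx":-0.003,"wy":0,"wz":0,"grip":4},
    {"dx":0,"dy":0.5,"dz":13.9,"wx":-0.003,"wy":0,"wz":0,"grip":2.4},
    {"dx":0,"dy":0.5,"dz":13.9,"wx":-0.003,"wy":0,"wz":0,"grip":0.5},
    {"dx":0,"dy":0.5,"dz":13.9,"wx":-0.003,"wy":0,"wz":0,"grip":0.5},
    {"dx":0,"dy":0.5,"dz":13.9,"wx":-0.003,"wy":0,"wz":0,"grip":0.5},
    {"dx":0,"dy":0.5,"dz":13.9,"wx":-0.003,"wy":0,"wz":0,"grip":0.5}
  ]
}}

```text
clock: 13.8
eef_pos: [0.5916, 0.0319, 0.0945]
tool_rot: [0.698, 0.717, 0.001, 0.001]
ft_force: [0.5, -1.0, 7.0]
grip_width: 0.0091
grasp_force: 59.8
```

Emit:
{"method": "arm_command", "body": {
  "increments": [
    {"dx":0,"dy":0,"dz":-1,"wx":0,"wy":0,"wz":0,"grip":0.5},
    {"dx":0,"dy":0,"dz":-2.5,"wx":0,"wy":0,"wz":0,"grip":0.5},
    {"dx":0,"dy":0,"dz":-4.5,"wx":0,"wy":0,"wz":0,"grip":0.5},
    {"dx":0,"dy":0,"dz":-6.5,"wx":0,"wy":0,"wz":0,"grip":0.5},
    {"dx":0,"dy":0,"dz":-8.5,"wx":0,"wy":0,"wz":0,"grip":0.5},
    {"dx":0,"dy":0,"dz":-10.5,"wx":0,"wy":0,"wz":0,"grip":0.5},
    {"dx":0,"dy":0,"dz":-12.5,"wx":0,"wy":0,"wz":0,"grip":0.5},
    {"dx":0,"dy":0,"dz":-14.5,"wx":0,"wy":0,"wz":0,"grip":0.5},
    {"dx":0,"dy":0,"dz":-16.5,"wx":0,"wy":0,"wz":0,"grip":0.5},
    {"dx":0,"dy":0,"dz":-17.5,"wx":0,"wy":0,"wz":0,"grip":0.5}
  ]
}}

```text
clock: 14.8
eef_pos: [0.5904, 0.0322, 0.2694]
tool_rot: [0.697, 0.717, 0.001, 0.0]
ft_force: [0.5, -0.5, -2.6]
grip_width: 0.009
grasp_force: 58.8
```

```bash
python3 go.py .463 .308 .27 .13
python3 - <<'E'
from m import *
p,d,c=grab("side");save("lift.png",p);C=cloud(c,d);X,Y,Z=C[...,0],C[...,1],C[...,2]
m=(abs(X-.59)<.04)&(Y>-.06)&(Y<.11)&(Z>.165)&(Z<.26);P=C[m];print(len(P),np.percentile(P[:,2],[.5,99]),np.percentile(P,[1,99],axis=0))
E
```

```text
d cm [ 27.91 -11.99  -0.05] w [ 0.0018 -0.001  -0.1028] | tcp [0.5904 0.0322 0.2694] psi 0.0272 q [0.05 0.42 0.35 1.5  0.   1.6 ] t 14.8 F [ 0.53 -0.51 -2.64]
927 [0.18833249 0.25885481] [[ 0.58486126 -0.02836334  0.18868557]
 [ 0.59023991  0.09125269  0.25885481]]
```

Emit:
{"method": "arm_command", "body": {
  "increments": [
    {"dx":2.8,"dy":-1.2,"dz":0,"wx":0,"wy":0,"wz":-0.02,"grip":0.5},
    {"dx":6,"dy":-2.6,"dz":0,"wx":0,"wy":0,"wz":-0.04,"grip":0.5},
    {"dx":9.5,"dy":-4.1,"dz":0,"wx":0,"wy":0,"wz":-0.06,"grip":0.5},
    {"dx":13,"dy":-5.6,"dz":0,"wx":0,"wy":0,"wz":-0.08,"grip":0.5},
    {"dx":16.5,"dy":-7.1,"dz":0,"wx":0,"wy":0,"wz":-0.1,"grip":0.5},
    {"dx":20,"dy":-8.6,"dz":0,"wx":0,"wy":0,"wz":-0.102,"grip":0.5},
    {"dx":23.5,"dy":-10.1,"dz":0,"wx":0,"wy":0,"wz":-0.102,"grip":0.5},
    {"dx":26.5,"dy":-11.4,"dz":0,"wx":0,"wy":0,"wz":-0.102,"grip":0.5},
    {"dx":28,"dy":-12,"dz":0,"wx":0,"wy":0,"wz":-0.102,"grip":0.5},
    {"dx":28,"dy":-12,"dz":0,"wx":0,"wy":0,"wz":-0.102,"grip":0.5}
  ]
}}

```text
clock: 15.85
eef_pos: [0.4612, 0.3103, 0.2665]
tool_rot: [0.659, 0.752, -0.001, -0.001]
ft_force: [0.2, 0.4, -2.0]
grip_width: 0.0087
grasp_force: 58.8
```

```bash
cat > rk.py <<'E'
from m import *
o=monitor.get_obs(); t=o["eef_pos"]; print(t)
e=np.array([np.cos(.129),np.sin(.129)]);g=np.array([-e[1],e[0]]);r0=np.array([.4637,.309])
for n in("side","wrist"):
    p,d,c=grab(n); save(f"rk_{n}.png",p); C=cloud(c,d); W=(C[...,:2]-r0); u=W@e; v=W@g; Z=C[...,2]
    b=(abs(u)<.06)&(abs(v)<.11)
    m=b&(Z>.075)&(Z<t[2]+.03)&(abs(u)<.02)&(abs(v)<.08)&(p.max(2)<200); 
    if m.sum()>20: 
        print(n,"board u",np.percentile(u[m],[2,50,98]).round(4),"v",np.percentile(v[m],[1,99]).round(4),"z",np.percentile(Z[m],[1,99]).round(4))
        f=np.polyfit(v[m],u[m],1); h=np.polyfit(Z[m],u[m],1); print("  yaw err",-f[0].round(3),"lean",h[0].round(3))
    m=b&(Z>.055)&(Z<.066)&mask(p,"blue")
    if m.sum()>20:
        hst=np.histogram(u[m],np.arange(-.03,.0301,.002))[0]; print(n,"wall u hist",hst,"v",np.percentile(v[m],[1,99]).round(4))
        for s in(-1,1):
            k=m&(u*s>0); print("   wall",s,np.percentile(u[k],[2,98]).round(4),np.polyfit(v[k],u[k],1).round(4)) if k.sum()>20 else 0
E
python3 rk.py
```

```text
[0.46118606 0.31032843 0.26651991]
side board u [-0.0147 -0.0054  0.0049] v [-0.0565  0.0611] z [0.1862 0.2959]
  yaw err -0.015 lean 0.001
side wall u hist [  0   0   0   0   0   0  48 115 104  97  95  54   3   0   0   0   0   0
  47 140 109  95  96  61   4   0   0   0   0   0] v [-0.0778  0.0825]
   wall -1 [-0.0166 -0.0065] [ 0.009  -0.0121]
   wall 1 [0.0073 0.0176] [0.0051 0.0118]
wrist board u [-0.0175 -0.0018  0.0138] v [-0.029   0.0602] z [0.2692 0.2954]
  yaw err 0.001 lean 0.004
wrist wall u hist [  0   0   0   0   0   0   4  62  75  74  74  66   0   0   0   0   0   0
   0  75  84 214 266 230   1   0   0   0   0   0] v [-0.0728  0.0841]
   wall -1 [-0.016  -0.0064] [ 0.0074 -0.0117]
   wall 1 [0.0083 0.0178] [-0.0182  0.0145]
```

View pics/rk_wrist.png

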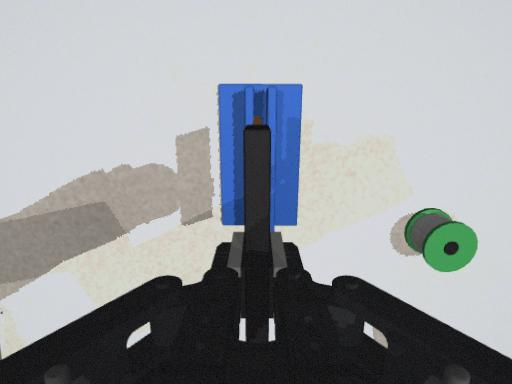

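The wrist picture shows the strip along (257,130)-(257,230), nearly centred over the rack slot (260,90). The board is about 3 mm off towards -x. Correct that and lower to just above the walls.

Emit:
{"method": "arm_command", "body": {
  "increments": [
    {"dx":0,"dy":0.35,"dz":2,"wx":0,"wy":0,"wz":0,"grip":0.5},
    {"dx":0,"dy":0.35,"dz":5,"wx":0,"wy":0,"wz":0,"grip":0.5},
    {"dx":0,"dy":0.35,"dz":8,"wx":0,"wy":0,"wz":0,"grip":0.5},
    {"dx":0,"dy":0.35,"dz":10,"wx":0,"wy":0,"wz":0,"grip":0.5},
    {"dx":0,"dy":0.35,"dz":11,"wx":0,"wy":0,"wz":0,"grip":0.5},
    {"dx":0,"dy":0.35,"dz":11,"wx":0,"wy":0,"wz":0,"grip":0.5}
  ]
}}

```text
clock: 16.55
eef_pos: [0.4656, 0.3075, 0.1559]
tool_rot: [0.661, 0.751, -0.002, -0.001]
ft_force: [-0.0, -0.0, -2.0]
grip_width: 0.0089
grasp_force: 58.8
```

```bash
python3 rk.py | grep -v hist
python3 - <<'E'
import cv2
a=cv2.imread("pics/rk_side.png")[180:384,110:382]; cv2.imwrite("pics/rkc.png",cv2.resize(a,(800,600),interpolation=cv2.INTER_CUBIC))
E
```

```text
[0.46557405 0.30749184 0.15590159]
side board u [-0.0155 -0.0012  0.0091] v [-0.056   0.0579] z [0.0762 0.1855]
  yaw err -0.028 lean 0.001
  17  29  30  31  26  16   2   0   0   0   0   0] v [-0.0768  0.0835]
   wall -1 [-0.0166 -0.0065] [ 0.0103 -0.012 ]
   wall 1 [0.0073 0.0176] [-0.0215  0.0135]
wrist board u [-0.0132  0.0023  0.0176] v [-0.0305  0.0589] z [0.1601 0.185 ]
  yaw err -0.003 lean 0.007
   0 133 139 337 415 385  14   0   0   0   0   0] v [-0.0309  0.0837]
   wall -1 [-0.0157 -0.0063] [ 0.0155 -0.012 ]
   wall 1 [0.0083 0.0179] [-0.0255  0.0151]
```

View pics/rkc.png

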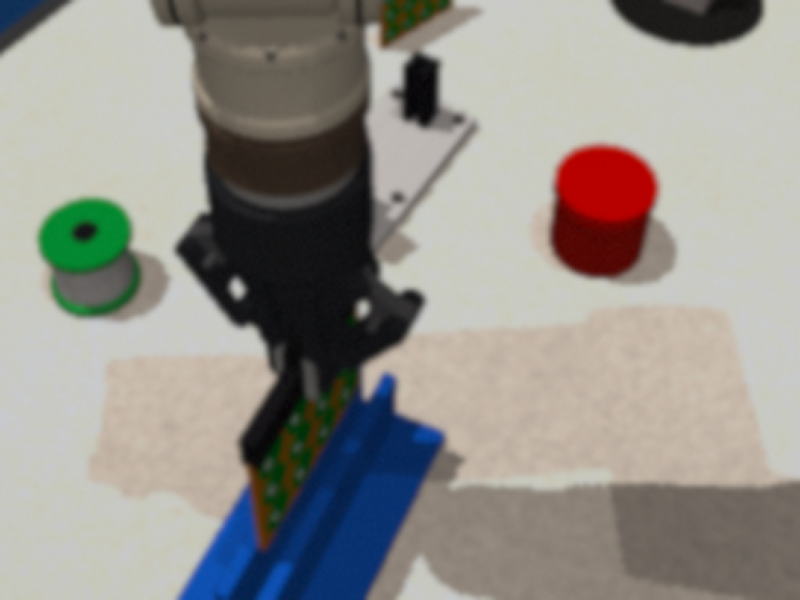

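The side crop shows the board's lower edge, near (265,540), right above the slot and parallel to it. Lower it in.

Emit:
{"method": "arm_command", "body": {
  "increments": [
    {"dx":0,"dy":0,"dz":1,"wx":0,"wy":0,"wz":0,"grip":0.5},
    {"dx":0,"dy":0,"dz":2,"wx":0,"wy":0,"wz":0,"grip":0.5},
    {"dx":0,"dy":0,"dz":3,"wx":0,"wy":0,"wz":0,"grip":0.5},
    {"dx":0,"dy":0,"dz":4,"wx":0,"wy":0,"wz":0,"grip":0.5},
    {"dx":0,"dy":0,"dz":5,"wx":0,"wy":0,"wz":0,"grip":0.5},
    {"dx":0,"dy":0,"dz":5.8,"wx":0,"wy":0,"wz":0,"grip":0.5},
    {"dx":0,"dy":0,"dz":5.8,"wx":0,"wy":0,"wz":0,"grip":0.5}
  ]
}}

```text
clock: 17.35
eef_pos: [0.4648, 0.3086, 0.0976]
tool_rot: [0.66, 0.751, -0.002, -0.001]
ft_force: [-0.4, 0.4, -1.0]
grip_width: 0.0089
grasp_force: 58.8
```

Emit:
{"method": "arm_command", "body": {
  "increments": [
    {"dx":0,"dy":0,"dz":0.2,"wx":0,"wy":0,"wz":0,"grip":0.5},
    {"dx":0,"dy":0,"dz":0.4,"wx":0,"wy":0,"wz":0,"grip":0.5},
    {"dx":0,"dy":0,"dz":0.4,"wx":0,"wy":0,"wz":0,"grip":0.5}
  ]
}}

```text
clock: 17.65
eef_pos: [0.466, 0.3094, 0.0956]
tool_rot: [0.66, 0.751, 0.0, -0.001]
ft_force: [0.5, 0.8, -2.6]
grip_width: 0.0089
grasp_force: 58.8
```

Emit:
{"method": "arm_command", "body": {
  "increments": [
    {"dx":0,"dy":0,"dz":0.1,"wx":0,"wy":0,"wz":0,"grip":0.5},
    {"dx":0,"dy":0,"dz":0.2,"wx":0,"wy":0,"wz":0,"grip":0.5},
    {"dx":0,"dy":0,"dz":0.2,"wx":0,"wy":0,"wz":0,"grip":0.5}
  ]
}}

```text
clock: 17.95
eef_pos: [0.4658, 0.3093, 0.0934]
tool_rot: [0.66, 0.751, 0.0, -0.001]
ft_force: [0.3, 0.0, -1.5]
grip_width: 0.0089
grasp_force: 58.8
```

Emit:
{"method": "arm_command", "body": {
  "increments": [
    {"dx":0,"dy":0,"dz":0.1,"wx":0,"wy":0,"wz":0,"grip":0.5},
    {"dx":0,"dy":0,"dz":0.1,"wx":0,"wy":0,"wz":0,"grip":0.5},
    {"dx":0,"dy":0,"dz":0.1,"wx":0,"wy":0,"wz":0,"grip":0.5}
  ]
}}

```text
clock: 18.25
eef_pos: [0.466, 0.3094, 0.0926]
tool_rot: [0.66, 0.751, 0.0, -0.001]
ft_force: [0.8, 0.1, -1.6]
grip_width: 0.0087
grasp_force: 58.9
```

Emit:
{"method": "arm_command", "body": {
  "increments": [
    {"dx":0,"dy":0,"dz":0.1,"wx":0,"wy":0,"wz":0,"grip":0.5},
    {"dx":0,"dy":0,"dz":0.15,"wx":0,"wy":0,"wz":0,"grip":0.5},
    {"dx":0,"dy":0,"dz":0.15,"wx":0,"wy":0,"wz":0,"grip":0.5}
  ]
}}

```text
clock: 18.55
eef_pos: [0.4662, 0.3094, 0.0925]
tool_rot: [0.66, 0.751, 0.001, -0.0]
ft_force: [-2.4, -1.6, 7.6]
grip_width: 0.0089
grasp_force: 60.2
```

Contact with the floor. Release and rise.

Emit:
{"method": "arm_command", "body": {
  "increments": [
    {"dx":0,"dy":0,"dz":-0.05,"wx":0,"wy":0,"wz":0,"grip":1.5},
    {"dx":0,"dy":0,"dz":-0.05,"wx":0,"wy":0,"wz":0,"grip":3},
    {"dx":0,"dy":0,"dz":-0.05,"wx":0,"wy":0,"wz":0,"grip":5},
    {"dx":0,"dy":0,"dz":-0.05,"wx":0,"wy":0,"wz":0,"grip":5},
    {"dx":0,"dy":0,"dz":-2,"wx":0,"wy":0,"wz":0,"grip":5},
    {"dx":0,"dy":0,"dz":-6,"wx":0,"wy":0,"wz":0,"grip":5},
    {"dx":0,"dy":0,"dz":-11,"wx":0,"wy":0,"wz":0,"grip":5},
    {"dx":0,"dy":0,"dz":-15,"wx":0,"wy":0,"wz":0,"grip":5},
    {"dx":0,"dy":0,"dz":-15,"wx":0,"wy":0,"wz":0,"grip":5}
  ]
}}

```text
clock: 19.45
eef_pos: [0.4689, 0.3111, 0.2479]
tool_rot: [0.66, 0.751, 0.006, 0.001]
ft_force: [0.4, 0.2, -0.4]
grip_width: 0.0498
grasp_force: 0.0
```

```bash
python3 rk.py | grep -v hist; python3 drv.py
python3 - <<'E'
from m import *
p,d,c=grab("wrist");C=cloud(c,d);e=np.array([np.cos(.129),np.sin(.129)]);g=np.array([-e[1],e[0]]);W=C[...,:2]-[.4637,.309];u=W@e;v=W@g;Z=C[...,2]
m=(abs(u)<.04)&(abs(v)<.1)&(Z>.1)&(Z<.14);print("strip u",np.percentile(u[m],[2,50,98]),"v",np.percentile(v[m],[1,99]),"ztop",np.percentile(Z[m],[50,98]))
print(monitor.get_obs()["eef_pos"],monitor.get_obs()["clock"])
p,d,c=grab("side");C=cloud(c,d);X,Y,Z=C[...,0],C[...,1],C[...,2]
m=(X>.54)&(X<.64)&(Y>.06)&(Y<.14)&(Z>.12)&(Z<.137)&mask(p,"red"); P=C[m]
if len(P)>5: print("keeper",P.min(0),P.max(0))
E
```

```text
[0.46891484 0.31111772 0.24787054]
side board u [-0.0039 -0.0007  0.0064] v [-0.0592  0.0595] z [0.0757 0.1226]
  yaw err -0.012 lean 0.05
  10  29  22  29  34  14   1   0   0   0   0   0] v [-0.0779  0.0836]
   wall -1 [-0.0167 -0.0073] [ 0.009  -0.0124]
   wall 1 [0.0075 0.0174] [-0.0417  0.0151]
wrist board u [-0.0026  0.0024  0.0068] v [-0.0577  0.06  ] z [0.1165 0.12  ]
  yaw err 0.002 lean -0.0
   0 310 306 294 296 273   0   0   0   0   0   0] v [-0.0807  0.0836]
   wall -1 [-0.0158 -0.0064] [-0.0005 -0.011 ]
   wall 1 [0.0084 0.0176] [0.0001 0.0129]
side handle z [0.048  0.1269] [ 0.46180115 -0.30074122  0.09279092]
side sock z [0.0086 0.0446] ((465.36883544921875, -312.71588134765625), (41.09349822998047, 45.88908767700195), 5.303452968597412)
top handle z [0.0572 0.1265] [ 0.46232485 -0.31243701  0.11930933]
top sock z [0.0333 0.0422] ((464.28460693359375, -298.9100646972656), (12.508906364440918, 39.2894287109375), 83.59386444091797)
strip u [-0.0029893   0.00200415  0.00676363] v [-0.05793046  0.05985363] ztop [0.11829643 0.11962233]
[0.4650685  0.30855803 0.23894901] 19.7
```

```bash
python3 -c "
from workcell import job
print(job.job_done())"
```

```text
the job is handed in; nothing more can be done
None
```

I handed the job in at about 19.7 s of the 64 s. The screw measured about 1.3 rad when I last saw it, before I gripped the board; the board stands centred on the rack slot's floor; and the driver is upright, socket down, within 5 mm of the mat's centre. The judge's verdict was not shown.

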